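# Lock the loose panel keeper on the painter's light table

## Task

A painted panel lies on the light table with three keepers along its edge; the one on the blue block is still loose. Take the red screwdriver from its wooden rack, seat its blade in the slot of the brass screw on the blue block and turn that screw clockwise (seen from above) to its stop, so that its tongue swings over the panel. Then put the screwdriver back in its rack and let go.

Things in the scene. Friction and masses are not known exactly. Their poses are not given: they have to be found in the camera images.
- slot (a point): Slot mouth of the blue block's brass screw: on its axis at the flat top of the 48 mm round head, 39 mm above the table. z up; x along the slot, towards the tongue below (63 mm long, turns along). Slot right across the head, 9 mm wide, flared at 45 deg to 17 mm at the top, 12 mm deep, flat floor. Two like screws on dark wood blocks 110 or 220 mm away are locked already and fixed.
- screw (a joint): Turn of the blue block's screw, rad. Starts at 0 to 0.2; clockwise from above increases it, to a hard stop at 1.05 where slot and tongue point straight at the panel. Stays where left (friction 0.08 N m). The driver's blade has some 16 degrees of play in the slot either way before it turns the screw: turn the driver that much farther.
- driver_grip (a point): Centre of the flat screwdriver's handle; it stands blade down in the rack. z up the shaft, x along the blade's width. Handle: red square bar 28 x 28 mm (sides along x and y), 64 mm long, black band on top. Below: collar 40 mm across (underside 38 mm below this point), 12 mm shank, blade 18 mm wide, 4 mm thick, tip 100 mm below this point. 0.16 kg.
- rack_hole0 (a point): Centre of the hole's mouth on top of the rack, a fixed wooden block 80 x 80 mm, 75 mm high. Square vertical hole 26 mm wide, right through, chamfered 4 mm at the mouth. z up. The driver stands with blade and shank in the hole, its collar resting on the top face.
Things that resemble listed ones, but are neither listed nor needed, are in the scene too. There is more than one size of the part that bears driver_grip; the job needs the middle-sized.

How it is judged (in metres and radians):
On the way, in this order (a step that is already met when the one before it is completed fails the run):
1. the driver's blade is seated in the slot of the still loose screw (tip at least 5 mm below the top of the slot, handle centre within 20 mm of the screw's axis, within 12 degrees of upright) (z of driver_grip in the frame of slot below 0.095 m and horizontal distance between driver_grip and slot below 0.02 m and angle between driver_grip's own z axis and vertical below 0.21 rad and value of joint screw below 0.4 rad), for 0.1 s.
2. the screw is turned clockwise to within 11 degrees of its stop, with the blade still seated in the slot (value of joint screw above 0.85 rad and z of driver_grip in the frame of slot below 0.095 m and horizontal distance between driver_grip and slot below 0.02 m and angle between driver_grip's own z axis and vertical below 0.21 rad), for 0.1 s.
At the end, for the whole second after the job is handed in: The blue keeper's screw is within about 11 degrees of its clockwise stop (joint above 0.85 rad), and the driver stands in the rack again, released: upright within 10 degrees, within 15 mm of the hole's axis, its collar down on the rack (within 7 mm) (value of joint screw above 0.85 rad and horizontal distance between driver_grip and rack_hole0 below 0.015 m and z of driver_grip in the frame of rack_hole0 between 0.031 and 0.045 m and angle between driver_grip's own z axis and vertical below 0.17 rad); the robot touches nothing.
It also fails if it takes over 48 s, if anything falls off the work surface, if the arm or the gripper's body presses on something with over 40 N, if the wrist force passes 120 N, or if a joint passes its speed limit or range.

## Robot

A 6-joint arm with a two-finger parallel gripper is mounted at the origin on the work surface. World frame = base frame: x ahead of the robot, y to its left, z up, the work surface at z = 0. Lengths are in mm, angles in rad, forces in N, time in s.
With the tool pointing down it reaches from about 275 to 750 mm from the base axis. Payload 10.2 kg.
Tool frame: the origin (TCP) lies at the very end of the fingers, on their centre line; the grasp point (between the pads) lies 19 mm behind it; z points along the fingers, y is the line along which they close (so a half turn about z gives the same grasp; the last joint's range is limited). The gripper opens to 85 mm and grips with 20 to 120 N. Pads are 22 mm wide; open, the fingers measure 114 mm over their backs; the gripper's body (76 mm by 85 mm) begins 54 mm behind the grasp point. The pads swing forward as they close: fully open they stand 13 mm farther back than shut.
Start: joints at [-1.35, 0.313, 1.498, -0, 1.331, -0.223], TCP at [225.41, -474.153, 231.294] pointing down, gripper open.
Joint ranges: [-2.94, 2.94], [-0.97, 2.17], [0.19, 2.56], [-1.23, 4.37], [0.02, 3.11], [-2.88, 2.88]. Speed limits (rad/s): [2.39, 2.39, 3.01, 3.14, 3.14, 3.14].

## Interface

Orientations are given as a unit quaternion [w, x, y, z].
In Python, from rig import ctrl gives the robot as it stands.
- The arm moves only by the shell command python3 -m inch 'ROWS' [OPENING] [FORCE]. ROWS is text: rows parted by semicolons, each of 6 numbers parted by spaces: the shift along the tool's x, y, z in mm, then the turn, a rotation vector about the tool's x, y, z in units of 6 degrees (1.0 is 6 degrees). A call has exactly 10 rows; each row shifts and turns the commanded pose from where the row before left it, along the tool's axes as they then stand; what a row does not reach is not made up. A row lasts 1/12 s, in which the tool goes at most 41.7 mm and 7.16 degrees, less where a joint would pass 70% of its speed; a pose out of reach is approached as far as the arm can. A call with a gripper value outside its range is refused whole. OPENING is the opening, from 0 (shut) to 1 (fully open), set as the call begins (- or left out, the last holds). The fingers move at their own pace and stop on an object; FORCE is the grip in N (left out, the last holds). Time passes only in rows, so rows that do not move let the fingers close, or fill a call up. It gives the time, the measured TCP pose, the force, the opening and the grip force at its end, in the units of the state.
- ctrl.sense(): the state, without advancing time (a new reading comes with each control period).
- ctrl.capture(name): name is "scene" or "top" or "wrist"; returns a dict with "image" (480x640x3 uint8, red, green, blue), "intrinsics" (3x3 intrinsics, pixels), "D" ([k1, k2, p1, p2, k3] as OpenCV has them; the pictures are not rectified), "rvec" (rotation vector, rad) and "tvec" (3), from world to camera coordinates, as OpenCV has them. Camera axes: x right, y down, z forward; pixel columns grow to the right and rows downward; lengths in mm; the calibration is good to about 2 mm. A picture is of the moment at which its call begins. There is no depth.
- ctrl.finish_job(): hands the job in; it is judged then, once.
The state is a dict: "time_s": time; "joints": joint angles; "dq": joint speeds; "tau": joint torques, N m; "eef_pos": TCP position; "ee_rot": TCP orientation; "force": force on the tool from outside, world axes, zero at the start; "wrist_torque": the same for the moment, N m; "grip_width": opening from 0.0 (shut) to 1.0 (fully open); "grip_force": force on a finger pad.
Only numpy, scipy, OpenCV 4.12 (cv2) and the standard library are available. Lean on these libraries where they do the work, as an engineer would, in place of code of your own. Each camera call takes 0.05 s, during which the arm holds its last target. There are 200 camera calls.

## Working session

There is one attempt and no reset: what is moved stays moved. The work goes in short steps, Python scripts to look and compute and a shell command to move; the robot and the scene stay as the last step left them, time stands still between calls to the robot, and variables do not carry over. Pictures are saved under pics/ and viewed, at most 12 in all, crops included, and the job is handed in when it is done.

```bash
ls; mkdir -p pics
python3 - <<'E'
from rig import ctrl
import cv2,numpy as np
for n in("scene","top"):
    c=ctrl.capture(n); cv2.imwrite(f"pics/{n}0.png",c["image"][:,:,::-1])
    R=cv2.Rodrigues(np.array(c["rvec"]))[0]; print(n,(-R.T@np.array(c["tvec"]).ravel()).round(),np.array(c["intrinsics"])[0,0],c["D"])
s=ctrl.sense();print(s["time_s"],s["ee_rot"],s["grip_width"])
E
```

```text
pics
scene [ 835. -582.  931.] 504.79803115797097 [-0.07071783  0.          0.          0.          0.        ]
top [ 368.  -52. 1450.] 581.4548911828873 [-0.19066723  0.          0.          0.          0.        ]
0.1 [-5.45730052e-04  9.75485270e-01  2.20064059e-01  8.25078005e-07] 1.0020873710204146
```

View pics/scene0.png

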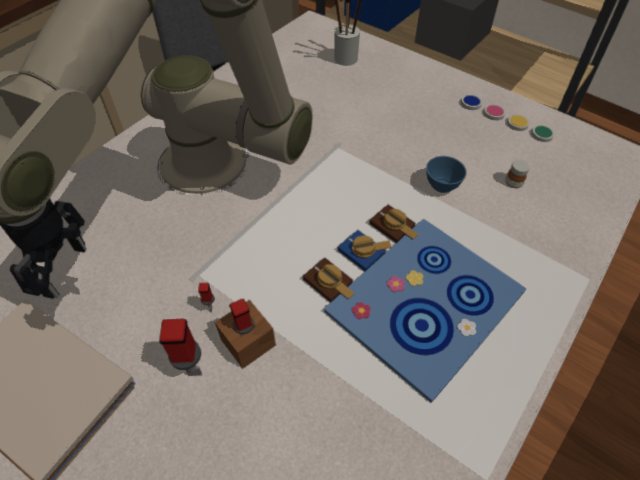

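View pics/top0.png

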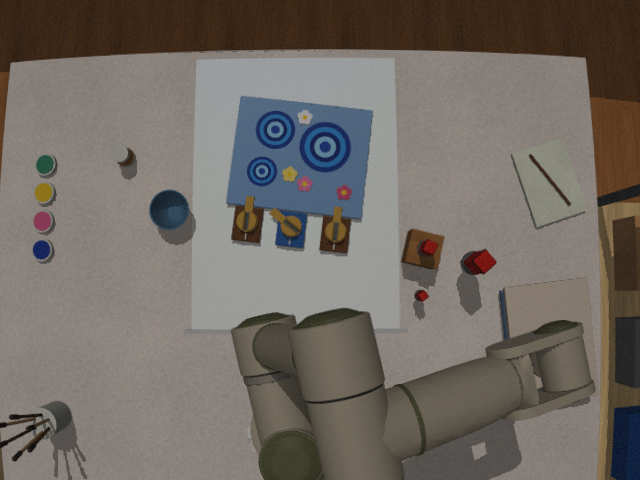

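The driver stands in the rack at scene (242,318) and top (429,247). The loose blue-block screw is at scene (363,246) and top (290,228). The two other red drivers are the wrong sizes.

```bash
cat > h.py <<'E'
from rig import ctrl
import cv2,numpy as np
def cam(n):
    c=ctrl.capture(n); c["K"]=np.array(c["intrinsics"],float); c["Dd"]=np.array(c["D"],float)
    c["R"]=cv2.Rodrigues(np.array(c["rvec"],float))[0]; c["C"]=-c["R"].T@np.array(c["tvec"],float).ravel(); return c
def ray(c,uv):
    p=cv2.undistortPoints(np.array(uv,float).reshape(-1,1,2),c["K"],c["Dd"]).reshape(-1,2)
    return np.c_[p,np.ones(len(p))]@c["R"]
def plane(c,uv,z):
    d=ray(c,uv); return c["C"]+d*((z-c["C"][2])/d[:,2])[:,None]
def proj(c,P): return cv2.projectPoints(np.array(P,float).reshape(-1,1,3),np.array(c["rvec"],float),np.array(c["tvec"],float),c["K"],c["Dd"])[0].reshape(-1,2)
def crop(c,u,v,w,h,k,name):
    cv2.imwrite(name,cv2.resize(c["image"][v:v+h,u:u+w,::-1],None,fx=k,fy=k,interpolation=cv2.INTER_CUBIC))
def blobs(c,m,box,amin=20):
    z=np.zeros(m.shape,np.uint8);u,v,w,h=box;z[v:v+h,u:u+w]=m[v:v+h,u:u+w]
    return [x for x in cv2.findContours(z,0,2)[0] if cv2.contourArea(x)>amin]
E
python3 - <<'E'
from h import *
t=cam("top");s=cam("scene")
a=cv2.resize(t["image"][190:310,225:505,::-1],None,fx=2.8,fy=2.8,interpolation=2)
b=cv2.resize(s["image"][195:370,195:425,::-1],None,fx=1.7,fy=1.7,interpolation=2)
o=np.zeros((a.shape[0]+b.shape[0]-36,800,3),np.uint8);o[:a.shape[0],:a.shape[1]]=a[:,:800];b=b[:o.shape[0]-a.shape[0]];o[a.shape[0]:,:b.shape[1]]=b
cv2.imwrite("pics/c1.png",o);print(o.shape)
for n,c,zs,box,bb in(("top",t,145,(405,230,40,40),(270,205,40,50)),("scene",s,145,(225,290,35,60),(330,225,70,50))):
    I=c["image"].astype(int);hsv=cv2.cvtColor(c["image"],cv2.COLOR_RGB2HSV)
    red=((I[...,0]>80)&(I[...,1]<60)&(I[...,2]<60))
    for x in blobs(c,red,box): r=cv2.minAreaRect(x);print(n,"red",r,plane(c,cv2.boxPoints(r),zs)[:,:2].round(1).tolist())
    br=(hsv[...,0]>10)&(hsv[...,0]<28)&(hsv[...,1]>90)&(hsv[...,2]>90)
    for x in blobs(c,br,bb): 
        (u,v),r=cv2.minEnclosingCircle(x);print(n,"brass",u,v,r,plane(c,[[u,v]],39).round(1), cv2.boundingRect(x))
E
```

```text
(598, 800, 3)
top red ((428.4137878417969, 244.4655303955078), (18.198143005371094, 13.92715072631836), 21.801410675048828) [[445.4, -283.3], [474.7, -295.7], [459.1, -334.4], [429.8, -321.8]]
top brass 284.9092712402344 220.50772094726562 16.848373413085938 [[519.6  21.4  39. ]] (270, 208, 32, 28)
scene red ((239.30003356933594, 306.60003662109375), (12.969194412231445, 16.099689483642578), 63.43495178222656) [[431.2, -318.9], [441.5, -292.2], [465.8, -303.6], [455.5, -329.7]]
scene brass 335.5 269.0 7.43313455581665 [[496.5 -82.9  39. ]] (330, 264, 12, 11)
scene brass 372.5 247.0 17.614013671875 [[526.7  13.6  39. ]] (355, 241, 36, 13)
scene brass 362.5 241.0 9.708344459533691 [[499.8  13.9  39. ]] (353, 236, 20, 9)
```

View pics/c1.png

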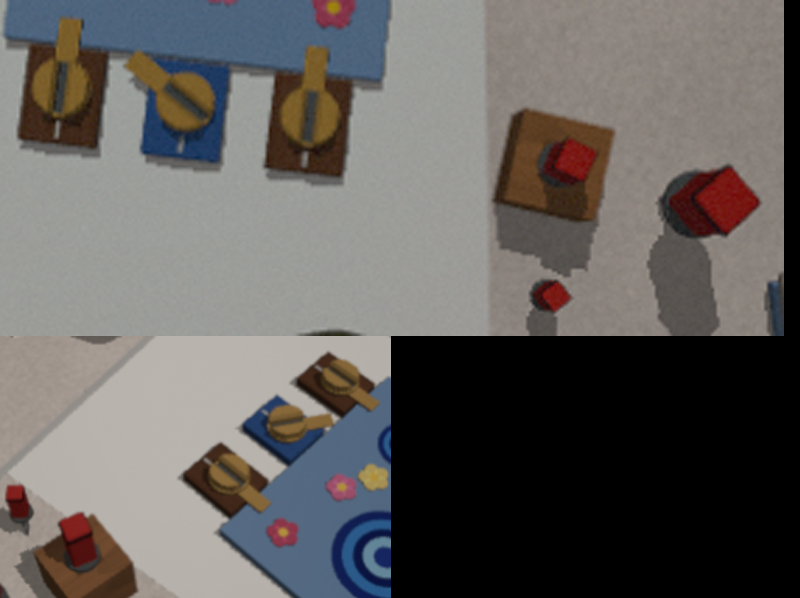

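The crop shows the handle's top face at top-view pixel ≈(431,247), the blue screw's head at ≈(291,226), and its slot and tongue pointing up-left. The next step is to get precise numbers and the approach deltas.

Run:
```python
from h import *
from scipy.spatial.transform import Rotation as Ro
t=cam("top")
I=t["image"].astype(int)
m=((I[...,0]>125)&(I[...,1]<70)&(I[...,2]<70))
for x in blobs(t,m,(405,230,40,40),10):
    r=cv2.minAreaRect(x);P=plane(t,cv2.boxPoints(r),145)[:,:2];print("face",r,P.mean(0).round(1),np.linalg.norm(np.diff(P,axis=0),axis=1).round(1),[np.degrees(np.arctan2(*(P[i+1]-P[i])[::-1])).round(1) for i in range(2)])
print("guess",plane(t,[[431.1,247.1]],145).round(1))
hsv=cv2.cvtColor(t["image"],cv2.COLOR_RGB2HSV)
m=(hsv[...,0]>100)&(hsv[...,0]<125)&(hsv[...,1]>170)
print("screw",plane(t,[[291.1,226.4]],39).round(1), "slotdir", np.diff(plane(t,[[284.5,220.5],[298,231.5]],39),axis=0).round(1))
# rack top corners from crop
P=plane(t,np.array([[522,109],[614,129],[594,221],[508,200]])/2.8+[225,190],75);print("rack",P.round(1),P.mean(0))
s=ctrl.sense();R=Ro.from_quat(s["ee_rot"],scalar_first=True).as_matrix();print(R.round(3),s["eef_pos"],s["joints"])
```

```text
guess [[ 446.2 -314.8  145. ]]
screw [[505.1   6.3  39. ]] slotdir [[-27.1 -32.9   0. ]]
rack [[ 494.2 -282.2   75. ]
 [ 476.7 -361.6   75. ]
 [ 398.2 -342.7   75. ]
 [ 416.7 -268.8   75. ]] [ 446.43718315 -313.82198234   75.        ]
[[ 0.903  0.429 -0.   ]
 [ 0.429 -0.903  0.001]
 [ 0.    -0.001 -1.   ]] [ 225.38750798 -474.04265745  231.03141508] [-1.35039033e+00  3.13178861e-01  1.49801854e+00 -1.15202051e-05
  1.33098698e+00 -2.23408194e-01]
```

```bash
python3 -m inch '27 -5 -3 0 0 0;27 -5 -3 0 0 0;27 -5 -3 0 0 0;27 -5 -3 0 0 0;27 -5 -3 0 0 0;27 -5 -3 0 0 0;27 -5 -3 0 0 0;27 -5 -3 0 0 0;27 -5 -3 0 0 0;25 -5 -2 0 0 0' 1 40
python3 - <<'E'
from h import *
w=cam("wrist");cv2.imwrite("pics/w1.png",w["image"][:,:,::-1])
print(w["C"].round(),w["R"].round(2).tolist(),proj(w,[[446,-314.5,145],[446,-314.5,75],[505,6,39]]).round())
E
```

```text
time_s: 1.08
eef_pos: [447.1, -312.8, 260.5]
ee_rot: [0.0, 0.975, 0.22, 0.0]
force: [-0.4, 0.9, 0.5]
grip_width: 1.0
grip_force: 0.0
[ 513. -281.  404.] [[0.43, -0.9, 0.0], [-0.86, -0.41, 0.29], [-0.26, -0.12, -0.96]] [[328. 238.]
 [328. 217.]
 [ 41.   7.]]
```

View pics/w1.png

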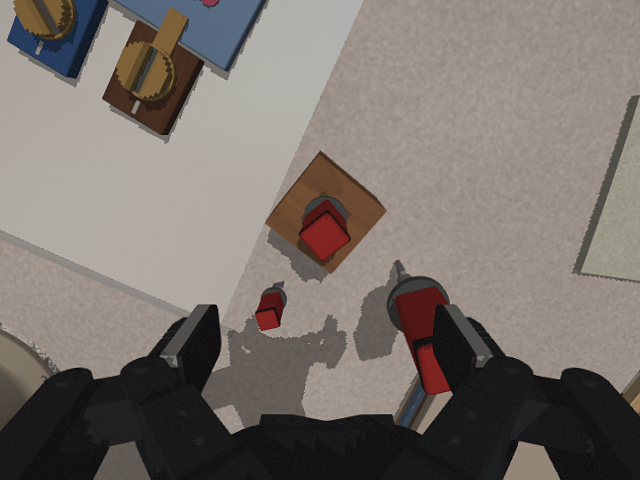

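The wrist view shows the handle's top face at about (325,236). The big driver (425,335) and small driver (270,310) stand nearby, so I need the face yaw and the neighbours' clearances.

Run:
```python
from h import *
w=cam("wrist");t=cam("top");I=w["image"].astype(int)
print("hist",[I[v,u].tolist() for u,v in((325,236),(322,205),(425,305),(435,370),(267,318))])
for th in (120,135,150):
  m=((I[...,0]>th)&(I[...,1]<70)&(I[...,2]<70))
  for x in blobs(w,m,(255,185,210,210),60):
    r=cv2.minAreaRect(x);P=plane(w,cv2.boxPoints(r),145)[:,:2];e=np.diff(P,axis=0)
    print(th,np.round(r[0]),P.mean(0).round(1),np.linalg.norm(e,axis=1).round(1),np.degrees(np.arctan2(e[:2,1],e[:2,0])).round(1))
# big driver base, collar, top from two views
print("rack",plane(w,[[320,152],[386,210],[331,272],[266,223]],75).round(1).tolist())
def tri(a,ua,b,ub):
    A=[];y=[]
    for c,u in((a,ua),(b,ub)):
        d=ray(c,[u])[0];d/=np.linalg.norm(d);M=np.eye(3)-np.outer(d,d);A.append(M);y.append(M@c["C"])
    return np.linalg.solve(sum(A),sum(y))
print("big top",tri(w,(435,368),t,(484.5,262)),"small top",tri(w,(268,318),t,(423,296)))
```

```text
hist [[129, 37, 34], [60, 62, 60], [81, 21, 21], [126, 35, 33], [128, 36, 32]]
120 [436. 374.] [ 380.1 -446. ] [16.2 44.5 17. ] [ -48.6 -136.8]
120 [267. 323.] [ 363.8 -298.8] [14.9 14.9 15.2] [ -48.9 -144.2]
120 [325. 241.] [ 445.  -311.4] [24.5 24.8 25. ] [ -25.7 -117. ]
rack [[498.3, -280.7, 75.0], [477.5, -357.4, 75.0], [401.0, -338.4, 75.0], [418.7, -262.9, 75.0]]
big top [ 407.14054537 -421.99576747  184.78182981] small top [ 334.79927309 -303.65612794   86.32148804]
```

```bash
python3 -m inch '-1 1 10 0 0 -1.06;0 0 10 0 0 -1.06;0 0 10 0 0 -1.06;0 0 10 0 0 -1.06;0 0 10 0 0 -1.06;0 0 10 0 0 -1.06;0 0 20 0 0 0;0 0 20 0 0 0;0 0 20 0 0 0;0 0 0 0 0 0' 1 40
python3 - <<'E'
from h import *
from scipy.spatial.transform import Rotation as Ro
w=cam("wrist");I=w["image"].astype(int)
m=((I[...,0]>105)&(I[...,1]<70)&(I[...,2]<70))
for x in blobs(w,m,(220,100,220,250),200):
    r=cv2.minAreaRect(x);P=plane(w,cv2.boxPoints(r),145)[:,:2];e=np.diff(P,axis=0)
    print(np.round(r[0]),P.mean(0).round(1),np.linalg.norm(e,axis=1).round(1),np.degrees(np.arctan2(e[:2,1],e[:2,0])).round(1))
s=ctrl.sense();print(Ro.from_quat(s["ee_rot"],scalar_first=True).as_matrix().round(3),s["joints"],s["eef_pos"])
cv2.imwrite("pics/w2.png",w["image"][:,:,::-1])
E
```

```text
time_s: 2.07
eef_pos: [443.4, -314.7, 136.7]
ee_rot: [-0.003, 0.85, 0.526, -0.001]
force: [0.1, 0.3, -0.4]
grip_width: 1.001
grip_force: 0.0
[328. 308.] [ 445.1 -311. ] [26.  25.4 27.3] [ -26.4 -114.9]
[[ 0.446  0.895 -0.003]
 [ 0.895 -0.446  0.003]
 [ 0.001 -0.004 -1.   ]] [-8.32279947e-01  4.45700258e-01  1.56061953e+00 -2.06407525e-04
  1.13912910e+00 -3.70081122e-01] [ 444.21066088 -315.25571893  138.96669548]
```

View pics/w2.png

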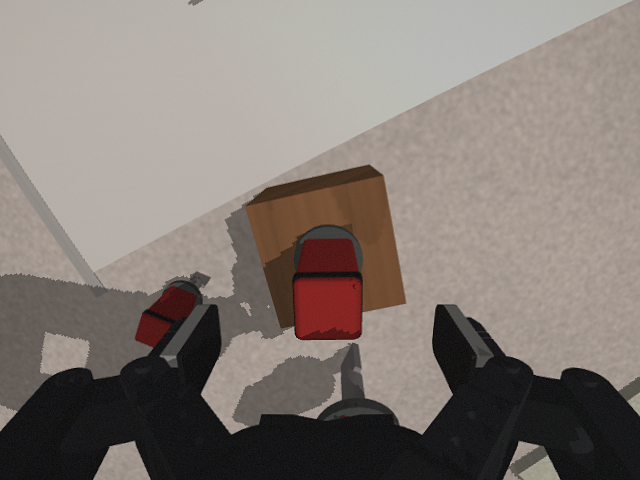

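The handle is centred between the fingers with its sides parallel to the pads. I'll descend the last 44 mm and grip.

```bash
python3 -m inch '2 0 11 0 0 0;0 0 11 0 0 0;0 0 11 0 0 0;0 0 11 0 0 0;0 0 0 0 0 0;0 0 0 0 0 0;0 0 0 0 0 0;0 0 0 0 0 0;0 0 0 0 0 0;0 0 0 0 0 0' && python3 -m inch '0 0 0 0 0 0;0 0 0 0 0 0;0 0 0 0 0 0;0 0 0 0 0 0;0 0 0 0 0 0;0 0 0 0 0 0;0 0 0 0 0 0;0 0 0 0 0 0;0 0 0 0 0 0;0 0 0 0 0 0' 0 80
```

```text
time_s: 2.95
eef_pos: [446.5, -313.6, 96.7]
ee_rot: [0.0, 0.85, 0.527, 0.0]
force: [0.3, -0.9, -0.4]
grip_width: 1.004
grip_force: 0.0
time_s: 3.78
eef_pos: [446.5, -313.5, 96.4]
ee_rot: [0.0, 0.85, 0.527, 0.0]
force: [-0.7, 0.3, 2.6]
grip_width: 0.317
grip_force: 78.9
```

```bash
python3 -m inch '0 0 -8 0 0 0;0 0 -12 0 0 0;0 0 -12 0 0 0;0 0 -12 0 0 0;0 0 -12 0 0 0;0 0 -12 0 0 0;0 0 -12 0 0 0;0 0 -12 0 0 0;0 0 -13 0 0 0;0 0 0 0 0 0'
python3 - <<'E'
from h import *
s=cam("scene");t=cam("top");w=cam("wrist")
p=np.array(ctrl.sense()["eef_pos"])+[0,0,16.6]
for c,n in((s,"scene"),(w,"wrist")): print(n,proj(c,[p,p-[0,0,38],p-[0,0,100]]).round())
u,v=proj(s,[p-[0,0,70]])[0].astype(int)
a=cv2.resize(s["image"][v-50:v+50,u-50:u+50],(400,400),interpolation=2)
u,v=proj(w,[p-[0,0,100]])[0].astype(int);u=np.clip(u,60,579);v=np.clip(v,60,419)
b=cv2.resize(w["image"][v-60:v+60,u-60:u+60],(400,400),interpolation=2)
cv2.imwrite("pics/l.png",np.hstack([a,b])[:,:,::-1])
E
```

```text
time_s: 4.62
eef_pos: [446.9, -314.0, 203.7]
ee_rot: [0.002, 0.85, 0.527, 0.0]
force: [-0.0, -0.7, -0.7]
grip_width: 0.318
grip_force: 78.8
scene [[232. 285.]
 [235. 297.]
 [239. 314.]]
wrist [[327. 327.]
 [327. 288.]
 [327. 249.]]
```

View pics/l.png

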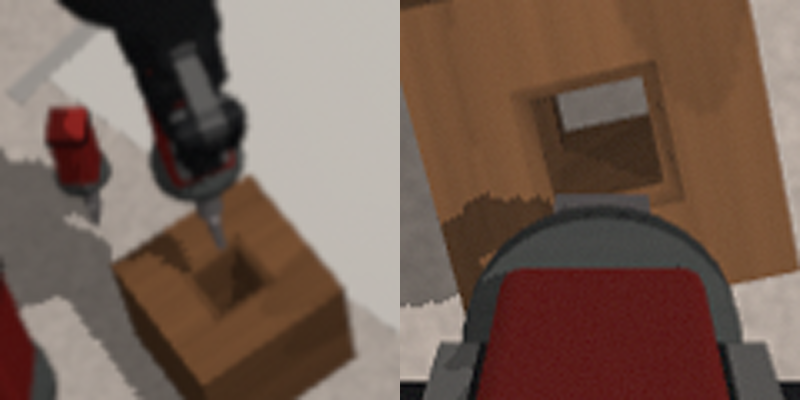

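In the wrist view the blade's wide side lies along the tool's y, and the scene view shows it nearly edge-on, which agrees. So the blade points to about -26.5° in the world. I'll carry the driver to a viewing pose beside the screw and turn the blade towards the slot direction.

```bash
python3 -m inch '20 -2 0 0 0 0;30 -3 0 0 0 0;32 -4 0 0 0 0;32 -4 0 0 0 0;32 -4 0 0 0 0;32 -4 0 0 0 0;32 -3 0 0 0 0;32 -3 0 0 0 0;32 -3 0 0 0 0;24 -2 0 0 0 0' && python3 -m inch '0 0 0 0 0 -1.15;0 0 0 0 0 -1.15;0 0 0 0 0 -1.15;0 0 0 0 0 -1.15;0 0 0 0 0 -1.15;0 0 0 0 0 -1.15;0 0 0 0 0 -1.15;0 0 0 0 0 -1.15;0 0 0 0 0 -1.15;0 0 0 0 0 -1.15' && python3 -m inch '0 0 0 0 0 -1.1;0 0 0 0 0 0;0 0 0 0 0 0;0 0 0 0 0 0;0 0 0 0 0 0;0 0 0 0 0 0;0 0 0 0 0 0;0 0 0 0 0 0;0 0 0 0 0 0;0 0 0 0 0 0'
python3 - <<'E'
from h import *
w=cam("wrist");cv2.imwrite("pics/w3.png",w["image"][:,:,::-1])
s=ctrl.sense();print(s["joints"],s["eef_pos"]);p=np.array(s["eef_pos"])
print(proj(w,[[505,6.3,39],p+[0,0,16.6-100]]).round())
np.save("w3.npy",w["image"])
E
```

```text
time_s: 5.6
eef_pos: [550.3, -29.9, 200.2]
ee_rot: [-0.001, 0.85, 0.527, -0.001]
force: [1.2, 0.1, -2.1]
grip_width: 0.321
grip_force: 78.8
time_s: 6.43
eef_pos: [549.8, -32.3, 200.1]
ee_rot: [-0.001, 0.399, 0.917, -0.0]
force: [-0.1, 0.3, -2.3]
grip_width: 0.316
grip_force: 78.8
time_s: 7.27
eef_pos: [550.3, -32.3, 201.3]
ee_rot: [-0.0, 0.349, 0.937, 0.0]
force: [0.2, 0.3, -2.2]
grip_width: 0.314
grip_force: 78.8
[-2.71238173e-01  3.94311816e-01  1.46339932e+00  3.03315090e-05
  1.28383802e+00 -1.12955491e+00] [550.30023533 -32.3128764  201.32327051]
[[326. 150.]
 [327. 250.]]
```

View pics/w3.png

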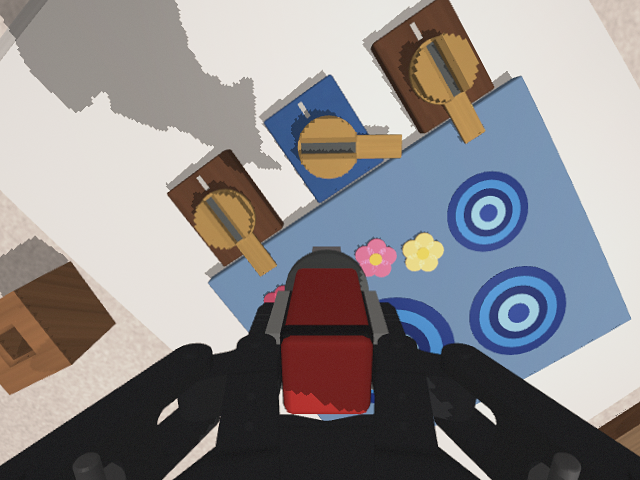

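The screw head is at about (328,147). Its slot is horizontal in the image from (301,148) to (355,147), already nearly parallel to the blade at (327,250). Next I measure the offset of the slot relative to the blade tip.

Run:
```python
from h import *
w=cam("wrist");I=w["image"];hsv=cv2.cvtColor(I,cv2.COLOR_RGB2HSV)
s=ctrl.sense();p=np.array(s["eef_pos"])
dark=(hsv[...,2]<120)&(hsv[...,1]<110)
for x in blobs(w,dark,(294,135,64,26),80):
    r=cv2.minAreaRect(x);b=cv2.boundingRect(x);P=plane(w,cv2.boxPoints(r),39)[:,:2];e=np.diff(P,axis=0)
    print("slot",np.round(r[0],1),b,P.mean(0).round(1),np.linalg.norm(e,axis=1).round(1),np.degrees(np.arctan2(e[:2,1],e[:2,0])).round(1))
br=((hsv[...,0]>10)&(hsv[...,0]<28)&(hsv[...,1]>80)&(hsv[...,2]>120)).astype(np.uint8)|dark
z=np.zeros_like(br,np.uint8);z[112:182,292:352]=br[112:182,292:352]
x=max(cv2.findContours(z.astype(np.uint8),0,1)[0],key=cv2.contourArea).reshape(-1,2)
x=x[x[:,0]<350]; P=plane(w,x,39)
# keep top rim: circle fit robust
from scipy.optimize import least_squares
f=least_squares(lambda q:np.hypot(*(P[:,:2]-q[:2]).T)-q[2],[505,6,24],loss="soft_l1");print("circle",f.x.round(1))
# blade tip in image
grey=(hsv[...,1]<60)&(hsv[...,2]>70)&(hsv[...,2]<160)
tip=plane(w,[[327,248]],p[2]+16.6-100);print("tip expected",p[:2],"tip row247 ->",tip.round(1))
from scipy.spatial.transform import Rotation as Ro
R=Ro.from_quat(s["ee_rot"],scalar_first=True).as_matrix();print(R.round(3),np.degrees(np.arctan2(R[1,1],R[0,1])))
for q in (f.x[:2],): print("delta tool",(R.T@np.r_[q-p[:2],0]).round(1))
cv2.imwrite("pics/z.png",cv2.resize(I[100:260,270:400,::-1],None,fx=4,fy=3.7,interpolation=2)[:600])
```

```text
slot [328.  147.6] (301, 142, 55, 12) [504.3   9. ] [44.   8.5 44.3] [ 50.7 -38.1]
circle [501.1   7.9  22.7]
tip expected [550.29143646 -32.33595158] tip row247 -> [[549.4 -31.3 117.9]]
[[-0.757  0.654  0.   ]
 [ 0.654  0.757 -0.   ]
 [-0.    -0.    -1.   ]] 49.18164877991149
delta tool [63.5 -1.7 -0. ]
```

View pics/z.png

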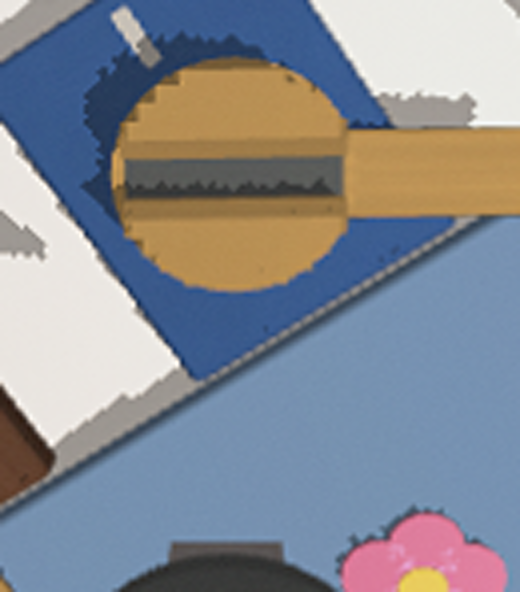

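The slot centre comes out at about (504.4, 8.7), 50.7° in direction. The top view gave (505, 6), and the blade tip agrees with the wrist calibration to under 1 mm. I'll move over it and start down.

```bash
python3 -m inch '10 1 0 0 0 -0.2;15 0 0 0 0 0;15 0 0 0 0 0;13 0 0 0 0 0;8.5 0 0 0 0 0;0 0 15 0 0 0;0 0 15 0 0 0;0 0 15 0 0 0;0 0 15 0 0 0;0 0 0 0 0 0'
python3 - <<'E'
from h import *
s=ctrl.sense();print(s["eef_pos"],s["force"])
w=cam("wrist");p=np.array(s["eef_pos"])
print(proj(w,[[504.4,8.7,39],p+[0,0,16.6-100]]).round())
t=cam("scene");u,v=proj(t,[[504,9,60]])[0].astype(int)
b=cv2.resize(t["image"][v-40:v+40,u-50:u+50],(400,320),interpolation=2)
a=cv2.resize(w["image"][170:330,240:420],(360,320),interpolation=2)
cv2.imwrite("pics/d.png",np.hstack([a,b])[:,:,::-1])
E
```

```text
time_s: 8.2
eef_pos: [502.2, 8.3, 138.9]
ee_rot: [-0.002, 0.339, 0.941, -0.0]
force: [-0.1, -0.3, -2.4]
grip_width: 0.319
grip_force: 78.8
[502.15661617   8.28875232 138.94302078] [-0.051152   -0.27673448 -2.4132393 ]
[[329. 245.]
 [327. 251.]]
```

View pics/d.png

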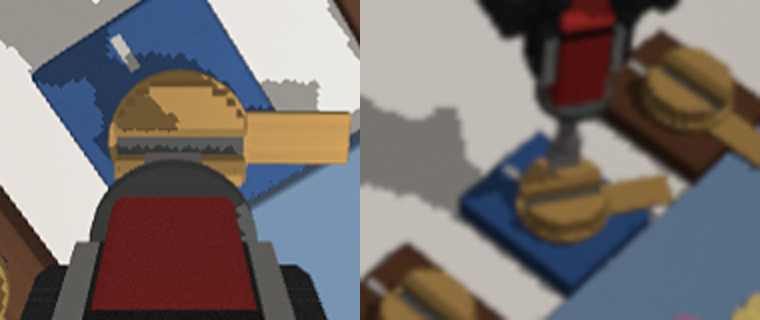

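The blade hangs right above the slot and parallel to it, about 1.5 mm off, well within the flare. I'll descend in and watch the force.

```bash
python3 -m inch '-1 1.5 3 0 0 0;0 0 3 0 0 0;0 0 3 0 0 0;0 0 3 0 0 0;0 0 3 0 0 0;0 0 3 0 0 0;0 0 3 0 0 0;0 0 3 0 0 0;0 0 2 0 0 0;0 0 0 0 0 0' && python3 -m inch '0 0 0 0 0 0;0 0 0 0 0 0;0 0 0 0 0 0;0 0 0 0 0 0;0 0 0 0 0 0;0 0 0 0 0 0;0 0 0 0 0 0;0 0 0 0 0 0;0 0 0 0 0 0;0 0 0 0 0 0'; python3 -c "
from rig import ctrl
s=ctrl.sense();print(s['eef_pos'],s['force'],s['wrist_torque'])"
```

```text
time_s: 9.13
eef_pos: [505.2, 8.4, 114.8]
ee_rot: [-0.0, 0.339, 0.941, -0.0]
force: [0.8, -0.6, -2.3]
grip_width: 0.32
grip_force: 78.8
time_s: 9.97
eef_pos: [505.4, 8.3, 115.3]
ee_rot: [-0.0, 0.339, 0.941, -0.0]
force: [0.2, 0.6, -1.2]
grip_width: 0.319
grip_force: 78.8
[505.4185287    8.31029421 115.26888055] [ 0.1824844   0.60664766 -1.22872407] [ 0.03631548 -0.01758416  0.02076952]
```

```bash
python3 -m inch '0 0 1 0 0 0;0 0 1.2 0 0 0;0 0 0 0 0 0.6;0 0 0 0 0 0.8;0 0 0 0 0 0.8;0 0 0 0 0 0.8;0 0 0 0 0 0.8;0 0 0 0 0 0.8;0 0 0 0 0 0.8;0 0 0 0 0 0.6' && python3 -m inch '0 0 0 0 0 0.6;0 0 0 0 0 0.6;0 0 0 0 0 0.6;0 0 0 0 0 0.6;0 0 0 0 0 0.6;0 0 0 0 0 0.6;0 0 0 0 0 0.6;0 0 0 0 0 0.4;0 0 0 0 0 0;0 0 0 0 0 0'; python3 -c "
from rig import ctrl
s=ctrl.sense();print(s['eef_pos'],s['force'],s['wrist_torque'],s['joints'][5])"
```

```text
time_s: 10.8
eef_pos: [505.4, 8.2, 113.0]
ee_rot: [-0.0, 0.615, 0.789, -0.0]
force: [0.4, 0.1, -1.2]
grip_width: 0.317
grip_force: 78.8
time_s: 11.63
eef_pos: [505.2, 8.2, 112.9]
ee_rot: [-0.0, 0.783, 0.622, -0.0]
force: [-0.8, -1.1, -1.9]
grip_width: 0.318
grip_force: 78.9
[505.21209042   8.23242355 112.91636339] [-0.84723672 -1.13698459 -1.94126625] [-0.2466523   0.29805043  0.09413482] 0.013456686074600556
```

```bash
python3 -m inch '0 0 0 0 0 0.4;0 0 0 0 0 0.4;0 0 0 0 0 0.3;0 0 0 0 0 0.3;0 0 0 0 0 0;0 0 0 0 0 0;0 0 0 0 0 0;0 0 0 0 0 0;0 0 0 0 0 0;0 0 0 0 0 0'
python3 - <<'E'
from h import *
s=ctrl.sense();print(s['force'],s['wrist_torque'],s['joints'][5])
t=cam("top");w=cam("wrist");p=proj(t,[[510,60,39],[510,-60,39]]);print(p)
a=cv2.resize(t["image"][185:255,225:365],(560,280),interpolation=2);b=cv2.resize(w["image"][140:340,170:450],(560,400)[:2],interpolation=2)[:310]
cv2.imwrite("pics/e.png",np.vstack([a,b])[:,:,::-1])
E
```

```text
time_s: 12.47
eef_pos: [505.2, 8.3, 113.0]
ee_rot: [-0.0, 0.827, 0.562, -0.0]
force: [-2.4, -1.3, -3.0]
grip_width: 0.318
grip_force: 78.8
[-2.36938227 -1.29930688 -2.98840286] [-0.30382495  0.61084183  0.1078262 ] 0.16108559712922943
[[269.11889865 224.52729339]
 [318.29974906 224.26341978]]
```

View pics/e.png

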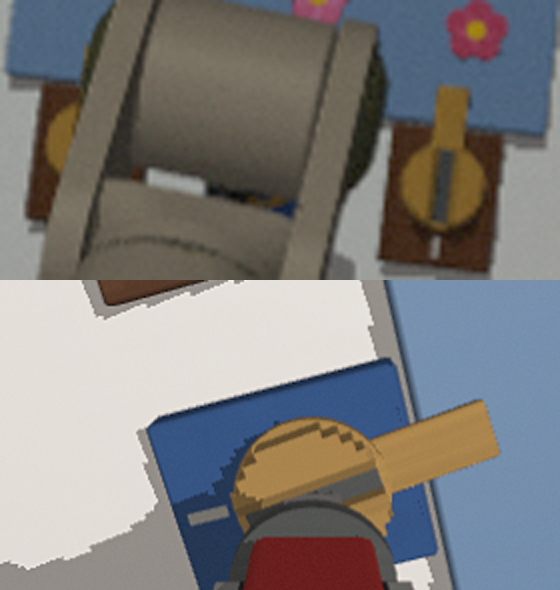

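The tongue is over the panel, roughly 8° short of square to its edge. I'll turn a bit further.

```bash
python3 -m inch '0 0 0 0 0 0.4;0 0 0 0 0 0.4;0 0 0 0 0 0.3;0 0 0 0 0 0.3;0 0 0 0 0 0.3;0 0 0 0 0 0;0 0 0 0 0 0;0 0 0 0 0 0;0 0 0 0 0 0;0 0 0 0 0 0'
python3 - <<'E'
from h import *
s=ctrl.sense();print(s['force'],s['wrist_torque'],s['joints'][5])
w=cam("wrist")
hsv=cv2.cvtColor(w["image"],cv2.COLOR_RGB2HSV)
br=((hsv[...,0]>10)&(hsv[...,0]<28)&(hsv[...,1]>80)&(hsv[...,2]>120))
x=max(blobs(w,br,(200,140,300,140),100),key=cv2.contourArea).reshape(-1,2)
P=plane(w,x,25)[:,:2];d=np.hypot(*(P-[504.6,8.5]).T);far=P[d>52].mean(0);print("tongue end",far,d.max(),np.degrees(np.arctan2(*(far-[504.6,8.5])[::-1])))
pb=((hsv[...,0]>100)&(hsv[...,0]<115)&(hsv[...,1]>60)&(hsv[...,1]<150)&(hsv[...,2]>130)).astype(np.uint8)
rows=np.arange(60,200,4);e=[];
for r in rows:
    k=np.where(pb[r]&1)[0]
    k=[i for i in k if pb[r,i:i+15].all()]
    e.append([k[0] if k else np.nan,r])
E=plane(w,np.array([q for q in e if q[0]==q[0]]),6)[:,:2];c=np.polyfit(E[:,1],E[:,0],1);print("edge dx/dy",c,"normal angle",-np.degrees(np.arctan(c[0])),np.std(E[:,0]-np.polyval(c,E[:,1])))
E
```

```text
time_s: 13.4
eef_pos: [505.3, 8.3, 113.0]
ee_rot: [-0.0, 0.874, 0.486, -0.0]
force: [-3.0, -1.4, -3.3]
grip_width: 0.32
grip_force: 78.8
[-2.95754406 -1.35656857 -3.25090371] [-0.42940182  0.67874536  0.24329894] 0.33900944312486975
tongue end [563.03870257   2.64455324] 62.93317683875187 -5.721830631442524
edge dx/dy [1.92276723e-01 5.42058229e+02] normal angle -10.883815934862799 4.074059018920701
```

The torque has risen to 0.24 N m, three times the friction, so the stop is reached. The tongue points at -5.7°, the same as the locked screws. I'll unwind within the play, lift straight out and look.

```bash
python3 -m inch '0 0 0 0 0 -0.4;0 0 0 0 0 -0.4;0 0 0 0 0 -0.4;0 0 0 0 0 0;0 0 -3 0 0 0;0 0 -5 0 0 0;0 0 -10 0 0 0;0 0 -20 0 0 0;0 0 -25 0 0 0;0 0 -28 0 0 0'
python3 - <<'E'
from h import *
from scipy.spatial.transform import Rotation as Ro
s=ctrl.sense();p=np.array(s['eef_pos']);R=Ro.from_quat(s["ee_rot"],scalar_first=True).as_matrix();print(p,R.round(3),s['force'])
print("to rack delta tool",(R.T@(np.array([446.5,-313.5,203])-p)).round(1))
w=cam("wrist");print(proj(w,[[504.6,8.5,39],p-[0,0,83.4]]).round())
cv2.imwrite("pics/f.png",w["image"][:,:,::-1])
E
```

```text
time_s: 14.28
eef_pos: [505.2, 8.6, 205.7]
ee_rot: [-0.0, 0.842, 0.54, 0.0]
force: [0.8, 0.8, -2.8]
grip_width: 0.321
grip_force: 79.0
[505.1832028    8.55357958 205.65770471] [[ 0.417  0.909 -0.   ]
 [ 0.909 -0.417  0.001]
 [ 0.    -0.    -1.   ]] [ 0.83082557  0.77413947 -2.81375851]
to rack delta tool [-317.2   81.     2.5]
[[326. 220.]
 [327. 249.]]
```

View pics/f.png

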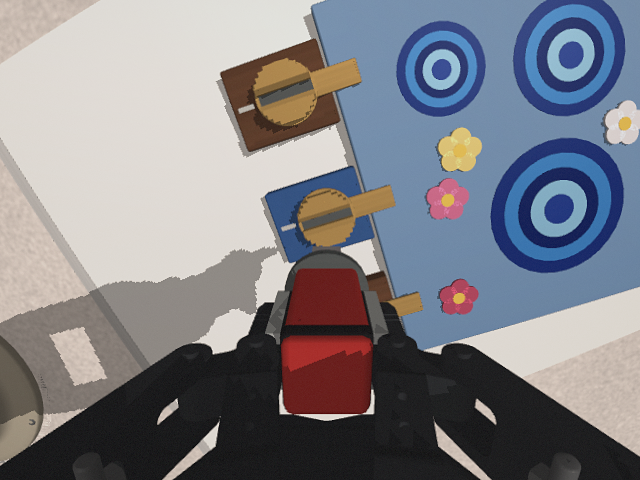

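The tongue now lies parallel to the two locked ones at (290,90) and (405,303), and the handle still sits straight in the grip. Back to the rack.

```bash
python3 -m inch '-22 6 0 0 0 0;-32 8 0 0 0 0;-34 9 0 0 0 0;-35 9 0 0 0 0;-35 9 0 0 0 0;-35 9 0 0 0 0;-34 9 0 0 0 0;-34 8 0 0 0 0;-32 8 0 0 0 0;-24 6 0 0 0 0' && python3 -m inch '0 0 2 0 0 0.3;0 0 0 0 0 0;0 0 0 0 0 0;0 0 0 0 0 0;0 0 0 0 0 0;0 0 0 0 0 0;0 0 0 0 0 0;0 0 0 0 0 0;0 0 0 0 0 0;0 0 0 0 0 0'
python3 - <<'E'
from h import *
from scipy.spatial.transform import Rotation as Ro
s=ctrl.sense();p=np.array(s['eef_pos']);R=Ro.from_quat(s["ee_rot"],scalar_first=True).as_matrix();print(p)
print("to rack delta tool",(R.T@(np.array([446.5,-313.5,96.4])-p)).round(1))
w=cam("wrist");print(proj(w,[p-[0,0,83.4]]).round())
cv2.imwrite("pics/g.png",cv2.resize(w["image"][150:300,240:410,::-1],None,fx=4,fy=4,interpolation=2)[:600])
E
```

```text
time_s: 15.17
eef_pos: [446.5, -316.2, 205.1]
ee_rot: [0.001, 0.842, 0.539, 0.0]
force: [0.2, -0.3, -1.7]
grip_width: 0.314
grip_force: 79.3
time_s: 16.0
eef_pos: [447.1, -313.5, 202.1]
ee_rot: [-0.0, 0.85, 0.527, 0.0]
force: [0.4, -1.3, -1.5]
grip_width: 0.314
grip_force: 79.3
[ 447.06502369 -313.53616862  202.07884546]
to rack delta tool [ -0.2  -0.5 105.7]
[[327. 249.]]
```

View pics/g.png

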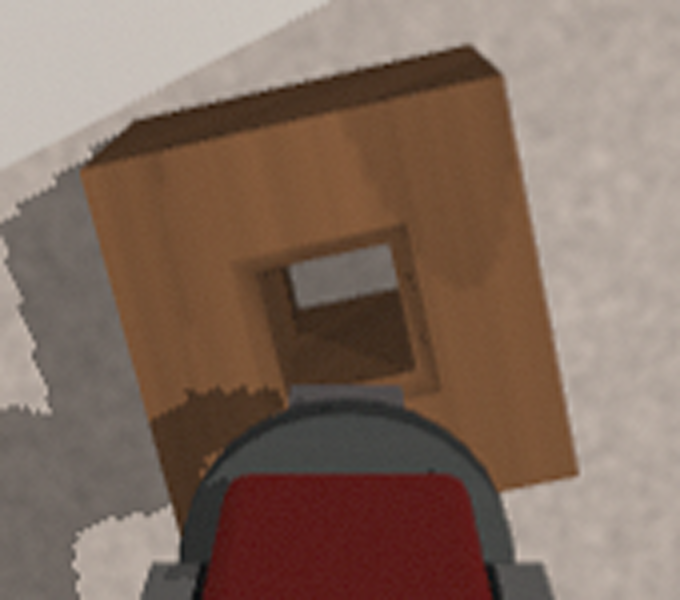

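The pose over the hole matches the one just after lifting out. I'll lower it.

```bash
python3 -m inch '0 -0.5 8 0 0 0;0 0 11 0 0 0;0 0 11 0 0 0;0 0 11 0 0 0;0 0 11 0 0 0;0 0 11 0 0 0;0 0 11 0 0 0;0 0 11 0 0 0;0 0 10 0 0 0;0 0 5 0 0 0' && python3 -m inch '0 0 2 0 0 0;0 0 1.5 0 0 0;0 0 1 0 0 0;0 0 1 0 0 0;0 0 0 0 0 0;0 0 0 0 0 0;0 0 0 0 0 0;0 0 0 0 0 0;0 0 0 0 0 0;0 0 0 0 0 0'
```

```text
time_s: 16.88
eef_pos: [446.2, -313.0, 100.4]
ee_rot: [-0.001, 0.85, 0.527, -0.0]
force: [0.0, -0.0, -1.8]
grip_width: 0.324
grip_force: 79.3
time_s: 17.72
eef_pos: [446.6, -313.4, 96.6]
ee_rot: [0.0, 0.85, 0.527, -0.0]
force: [-0.8, -0.5, -1.8]
grip_width: 0.316
grip_force: 79.3
```

```bash
python3 -m inch '0 0 0.7 0 0 0;0 0 0 0 0 0;0 0 0 0 0 0;0 0 0 0 0 0;0 0 0 0 0 0;0 0 0 0 0 0;0 0 0 0 0 0;0 0 0 0 0 0;0 0 0 0 0 0;0 0 0 0 0 0' 1 && python3 -m inch '0 0 -8 0 0 0;0 0 -12 0 0 0;0 0 -15 0 0 0;0 0 -15 0 0 0;0 0 -15 0 0 0;0 0 -15 0 0 0;0 0 -15 0 0 0;0 0 -15 0 0 0;0 0 0 0 0 0;0 0 0 0 0 0'
python3 - <<'E'
from h import *
w=cam("wrist");I=w["image"].astype(int);m=((I[...,0]>105)&(I[...,1]<70)&(I[...,2]<70))
for x in blobs(w,m,(220,100,220,250),200):
    r=cv2.minAreaRect(x);P=plane(w,cv2.boxPoints(r),145)[:,:2];print(P.mean(0).round(1),np.linalg.norm(np.diff(P,axis=0),axis=1).round(1))
s=cam("scene");I=s["image"].astype(int);m=((I[...,0]>80)&(I[...,1]<60)&(I[...,2]<60))
for x in blobs(s,m,(225,290,35,60)): r=cv2.minAreaRect(x);print("scene red",np.round(r[0],1))
print(ctrl.sense()["eef_pos"],ctrl.sense()["force"])
E
```

```text
time_s: 18.55
eef_pos: [446.6, -313.4, 95.9]
ee_rot: [-0.0, 0.85, 0.527, -0.0]
force: [-0.4, -0.6, 0.6]
grip_width: 0.999
grip_force: 0.0
time_s: 19.38
eef_pos: [446.7, -313.5, 206.4]
ee_rot: [0.001, 0.85, 0.527, 0.0]
force: [0.2, 0.4, 0.6]
grip_width: 1.0
grip_force: 0.0
[ 446.4 -312.5] [25.7 26.4 26.6]
scene red [245.5 322. ]
scene red [239.3 307.6]
[ 446.32422172 -313.12783851  205.03833577] [-0.19800893  0.59090309 -0.48281212]
```

```bash
python3 -c "
from rig import ctrl
print(ctrl.finish_job())"
```

```text
the job is handed in; nothing more can be done
None
```

I turned the blue block's screw clockwise to its stop, so its tongue now lies over the panel. The driver is back upright in its rack and released, and I handed the job in at about 19.5 s of the 48 s allowed; no verdict was returned.

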